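# Empty the leaning parts beaker into the tray and stand it on the pad

### The job

Take the steel beaker out of its leaning cradle and tip it over the black tray so that all four brass spacers inside it fall into the tray. Then stand the empty beaker upright, mouth up, fully on the round rubber pad, setting it down gently, and let go; leave the capacitor, spool, screwdriver and jar where they are.

Things in the scene. Friction and masses are not known exactly. Their poses are not given: they have to be found in the camera images.
- cup: loose plain stainless-steel beaker, no handle, about 150 g: 88 mm tall, outside diameter 52 mm at the foot widening evenly to 62 mm at the open mouth, wall 3 mm, floor 4 mm. Origin: centre of its underside; z along its axis to the mouth. It starts leaning in the cradle, mouth up, its axis 35 degrees from vertical towards the cradle's +x, and lifts out freely
- cup_mouth (a point): centre of the cup's open mouth, 88 mm from the origin along the cup's z
- cradle: fixed dark steel stand: a foot plate 130 x 80 x 5 mm carries a slanted plate 64 x 50 mm under the cup's foot and two parallel 8 mm rods (centre lines at y = +-17 mm) that the lower side of the cup's wall lies on, up to 58 mm along the cup. The cup's +-y flanks are free for fingers. Origin: centre of the foot's underside; x horizontal, the way the mouth leans; z up
- cradle_seat (a point): where the seated cup's underside centre lies: x -30, y 0, z 36 mm in the cradle's frame. The slanted plate here faces up, 35 degrees from vertical towards the cradle's +x; a cup put back here leans against the rods and stays
- tray: fixed black open tray, 190 (x) x 150 (y) x 32 mm outside, walls and floor 4 mm. Origin: centre of its underside, z up
- pad: fixed round black rubber pad lying on the bench, 110 mm diameter, 4 mm thick. Origin: centre of its underside; its top is 4 mm above the bench, where the cup's underside comes to stand
- spacer0: loose round brass spacer, 14 mm diameter, 24 mm long, 25 g, origin at its centre, z along its length; starts inside the cup. Smooth: it slides on steel once the surface slopes by some 20 to 25 degrees
- spacer1: loose round brass spacer, 14 mm diameter, 24 mm long, 25 g, origin at its centre, z along its length; starts inside the cup. Smooth: it slides on steel once the surface slopes by some 20 to 25 degrees
- spacer2: loose round brass spacer, 14 mm diameter, 24 mm long, 25 g, origin at its centre, z along its length; starts inside the cup. Smooth: it slides on steel once the surface slopes by some 20 to 25 degrees
- spacer3: loose round brass spacer, 14 mm diameter, 24 mm long, 25 g, origin at its centre, z along its length; starts inside the cup. Smooth: it slides on steel once the surface slopes by some 20 to 25 degrees
- capacitor: bystander: loose upright black capacitor can, 44 mm diameter, 62 mm tall with two 6 mm studs on top; origin at its underside
- spool: bystander: loose grey flanged spool standing on end, 52 mm diameter, 38 mm tall; origin at its underside
- driver: bystander: loose screwdriver lying on the bench beyond the work, about 0.2 m long; origin at its underside
- jar: bystander: loose small white jar with a black lid, 50 mm diameter, 55 mm tall; origin at its underside
Not all that is in view belongs to the job. What is shaped like the cup but brown or purple is not meant.

How it is judged (in metres and radians):
On the way:
1. the cup is tipped, mouth level or lower, over the tray (angle between cup's own z axis and vertical above 1.45 rad and x of cup_mouth in the frame of tray between -0.12 and 0.12 m and y of cup_mouth in the frame of tray between -0.1 and 0.1 m and z of cup_mouth in the frame of tray below 0.35 m), for 0.05 s.
At the end, for the whole second after the job is handed in: All four spacers lie at rest inside the tray (centres within its walls and below 40 mm); the cup stands at rest on the pad, mouth up within 0.1 rad of vertical, its centre within 30 mm of the pad's centre and its underside on the pad, untouched by the fingers (x of spacer0 in the frame of tray between -0.094 and 0.094 m and y of spacer0 in the frame of tray between -0.074 and 0.074 m and z of spacer0 in the frame of tray between 0 and 0.04 m and linear speed of each of spacer0, spacer1, spacer2, spacer3 below 0.03 m/s and x of spacer1 in the frame of tray between -0.094 and 0.094 m and y of spacer1 in the frame of tray between -0.074 and 0.074 m and z of spacer1 in the frame of tray between 0 and 0.04 m and x of spacer2 in the frame of tray between -0.094 and 0.094 m and y of spacer2 in the frame of tray between -0.074 and 0.074 m and z of spacer2 in the frame of tray between 0 and 0.04 m and x of spacer3 in the frame of tray between -0.094 and 0.094 m and y of spacer3 in the frame of tray between -0.074 and 0.074 m and z of spacer3 in the frame of tray between 0 and 0.04 m and angle between cup's own z axis and vertical below 0.1 rad and horizontal distance between cup and pad below 0.03 m and height (world z) of cup between -0.002 and 0.012 m and linear speed of cup below 0.02 m/s and contact force between cup and the fingers below 0.1 N).
It fails at once if the capacitor is pushed more than 30 mm from its place (distance of capacitor from where it was at the start of the episode above 0.03 m).
It fails at once if the spool is pushed more than 30 mm from its place (distance of spool from where it was at the start of the episode above 0.03 m).
It fails at once if the driver is pushed more than 30 mm from its place (distance of driver from where it was at the start of the episode above 0.03 m).
It fails at once if the jar is pushed more than 30 mm from its place (distance of jar from where it was at the start of the episode above 0.03 m).
It fails at once if the cup is banged onto the pad (over 70 N) (contact force between cup and pad above 70 N).
It also fails if it takes over 64 s, if anything falls off the work surface, if the arm or the gripper's body presses on something with over 40 N, if the wrist force passes 120 N, or if a joint passes its speed limit or range.

### The arm

A 7-joint arm with a two-finger parallel gripper is mounted at the origin on the work surface. World frame = base frame: x ahead of the robot, y to its left, z up, the work surface at z = 0. Lengths are in mm, angles in rad, forces in N, time in s.
With the tool pointing down it reaches from about 400 to 875 mm from the base axis. Payload 19.3 kg.
Tool frame: the origin (TCP) lies at the very end of the fingers, on their centre line; the grasp point (between the pads) lies 19 mm behind it (grip_point_offset is the z of the grasp point in the tool frame, in mm); z points along the fingers, y is the line along which they close (so a half turn about z gives the same grasp; the last joint's range is limited). The gripper opens to 85 mm and grips with 20 to 120 N. Pads are 22 mm wide; open, the fingers measure 114 mm over their backs; the gripper's body (76 mm by 85 mm) begins 54 mm behind the grasp point. The pads swing forward as they close: fully open they stand 13 mm farther back than shut.
Start: joints at [1.136, 0.521, -0.036, 1.599, 0.021, 1.021, -0.113], TCP at [222.948, -583.873, 202.691] pointing down, gripper open.
Joint ranges: [-2.91, 2.91], [-0.3, 2.13], [-1.5, 1.42], [0.17, 2.43], [-1.26, 4.41], [0.16, 1.93], [-2.52, 2.52]. Speed limits (rad/s): [1.89, 1.89, 2.39, 2.39, 3.01, 3.01, 3.01].

### API

Orientations are given as a 3x3 rotation matrix whose columns are the frame's x, y, z axes.
In Python, from workcell import movep, movel, goto_joints, open_gripper, clamp, wait, inverse_kinematics, read_state, camera, PlanningError, finish_job, grip_point_offset gives the robot as it stands. Calls block until the motion is done:
- movep(position, orientation): joint-space move of the TCP to a pose.
- movel(position, frame=None, max_speed=150, guard=None): straight line of the TCP; frame=None keeps the orientation; max_speed is the mean speed in mm/s. With guard (N) it stops when the force on the tool has changed by that much, and returns True; else False.
- goto_joints(angles): joint-space move.
- open_gripper() and clamp(): open the fingers fully, or close them until they stop; the grip force is fixed at half the most.
- wait(seconds).
- inverse_kinematics(position, orientation): joint angles nearest the present ones, or None.
- read_state(): the state.
- camera(name): name is "scene" or "top" or "wrist"; returns a dict with "image" (384x512x3 uint8, blue, green, red), "range_z" (384x512 float32, mm along the optical axis (not along the pixel's ray), 0 where there is no reading), "fx", "fy", "cx", "cy" (pixels), "dist_coeffs" ([k1, k2, p1, p2, k3] as OpenCV has them; the pictures are not rectified), "cam_to_world" (4x4, takes a point from camera to world coordinates). Camera axes: x right, y up, looking along -z (the intrinsics and any distortion apply to the point x, -y, -z); pixel columns grow to the right and rows downward; lengths in mm; the calibration is good to about 2 mm. A picture is of the moment at which its call begins.
A pose or a line that the arm cannot do raises PlanningError and nothing moves.
- finish_job(): hands the job in; it is judged then, once.
The state is a dict: "time": time; "qpos": joint angles; "qvel": joint speeds; "joint_efforts": joint torques, N m; "eef_pos": TCP position; "tool_rot": TCP orientation; "ft_force": force on the tool from outside, world axes, zero at the start; "torque": the same for the moment, N m; "finger_gap": finger opening in mm; "gripper_force": force on a finger pad.
Only numpy, scipy, OpenCV 4.12 (cv2) and the standard library are available. Lean on these libraries where they do the work, as an engineer would, in place of code of your own. Each camera call takes 0.05 s, during which the arm holds its last target. There are 200 camera calls.

## Working session

There is one attempt and no reset: what is moved stays moved. The work goes in short steps, each a Python script; the robot and the scene stay as the last script left them, time stands still between calls to the robot, and variables do not carry over. Pictures are saved under pics/ and viewed, at most 10 in all, crops included, and the job is handed in when it is done.

```bash
mkdir -p pics; ls
cat > h.py <<'E'
import numpy as np, cv2
from workcell import *
def pts(c):
    h,w=c["range_z"].shape
    u,v=np.meshgrid(np.arange(w),np.arange(h))
    K=np.array([[c["fx"],0,c["cx"]],[0,c["fy"],c["cy"]],[0,0,1.]])
    n=cv2.undistortPoints(np.stack([u,v],-1).reshape(-1,1,2).astype(np.float64),K,np.array(c["dist_coeffs"],float)).reshape(h,w,2)
    z=c["range_z"].astype(float)
    P=np.stack([n[...,0]*z,-n[...,1]*z,-z,np.ones_like(z)],-1)
    W=(P@np.array(c["cam_to_world"]).T)[...,:3]
    W[z<=0]=np.nan
    return W
E
python3 - <<'E'
from h import *
a=[camera("scene"),camera("top")]
for n,c in zip(("scene","top"),a):
    cv2.imwrite(f"pics/{n}.png",c["image"]); np.save(f"{n}_W.npy",pts(c)); print(np.round(c["cam_to_world"],2))
big=np.vstack([cv2.resize(c["image"],(800,600))for c in a])
print(read_state()["time"],grip_point_offset)
E
```

```text
pics
[[-1.00000e-02 -8.50000e-01  5.30000e-01  1.15719e+03]
 [ 1.00000e+00 -1.00000e-02 -0.00000e+00 -8.19300e+01]
 [ 1.00000e-02  5.30000e-01  8.50000e-01  1.04978e+03]
 [ 0.00000e+00  0.00000e+00  0.00000e+00  1.00000e+00]]
[[ 1.0000e-02  9.9000e-01 -1.5000e-01  3.5738e+02]
 [-1.0000e+00  1.0000e-02  0.0000e+00 -1.0391e+02]
 [ 0.0000e+00  1.5000e-01  9.9000e-01  1.5443e+03]
 [ 0.0000e+00  0.0000e+00  0.0000e+00  1.0000e+00]]
0.1 -18.700000000000003
```

View pics/top.png

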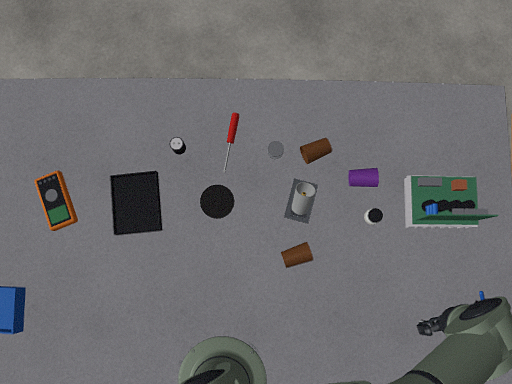

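View pics/scene.png

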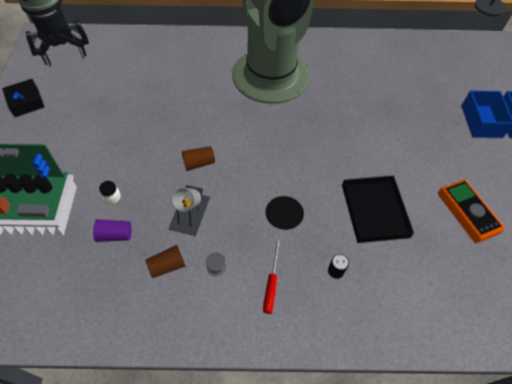

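The top view shows the cup and cradle at (302,200), pad (217,201), tray (136,203), capacitor (177,145), spool (276,149) and jar (374,215). The driver is near (230,140). The brown and purple cylinders are decoys. Now measuring from the depth data.

Run:
```python
from h import *
im=cv2.imread("pics/top.png");W=np.load("top_W.npy");S=np.load("scene_W.npy");si=cv2.imread("pics/scene.png")
np.set_printoptions(precision=1,suppress=True)
def box(W,u0,u1,v0,v1): 
    m=np.zeros(W.shape[:2],bool);m[v0:v1,u0:u1]=1;return m
print("bench z",np.nanmedian(W[250:300,100:170,2]),np.nanmedian(S[60:130,320:450,2]))
g=im.max(-1); gs=si.max(-1)
for n,I,X,b in(("pad T",g,W,(190,245,175,228)),("pad S",gs,S,(258,312,190,235)),("tray T",g,W,(100,172,160,246)),("tray S",gs,S,(335,420,168,248))):
    m=(box(X,*b)&(I<50)).astype(np.uint8)
    nb,l,st,ce=cv2.connectedComponentsWithStats(m);k=1+st[1:,4].argmax();q=X[l==k];q=q[~np.isnan(q).any(1)]
    r=cv2.minAreaRect(q[:,:2].astype(np.float32));print(n,r,np.percentile(q[:,2],[5,50,95,99]))
# objects heights
for n,b in dict(cap=(165,190,132,158),spool=(265,287,138,162),jar=(360,386,204,226),driver=(218,242,108,175),br1=(300,333,136,164),br2=(280,315,240,270)).items():
    q=W[box(W,*b)];q=q[q[:,2]>12];print(n,len(q),np.median(q,0),q.max(0),q.min(0))
# cradle foot + cup
for n,X,b in(("T",W,(278,322,170,230)),("S",S,(165,215,180,240))):
    q=X[box(X,*b)];q=q[~np.isnan(q).any(1)]
    f=q[(q[:,2]>2.5)&(q[:,2]<9)];print(n,"foot",len(f),cv2.minAreaRect(f[:,:2].astype(np.float32)))
    c=q[q[:,2]>20];print(" cup",len(c),c.mean(0),c.max(0),c.min(0))
    np.save(f"cup_{n}.npy",c)
crop=np.hstack([cv2.resize(im[165:235,270:330],None,fx=6,fy=6,interpolation=2),cv2.resize(si[175:245,160:220],None,fx=6,fy=6,interpolation=2)])
cv2.imwrite("pics/crop.png",crop)
```

```text
bench z -0.5114842874091892 -1.5864823445103866
pad T ((557.0608520507812, 28.671672821044922), (104.08824920654297, 106.32803344726562), 1.315737247467041) [-2.4  3.4  9.  11.7]
pad S ((559.3788452148438, 28.643539428710938), (102.80378723144531, 103.34494018554688), 88.29179382324219) [0.5 4.  7.2 9. ]
tray T ((545.6897583007812, 285.5081481933594), (191.62994384765625, 149.7783660888672), 6.723114490509033) [-2.1  4.2 29.5 34.5]
tray S ((547.52099609375, 285.9228515625), (193.77410888671875, 150.75372314453125), 6.852720737457275) [ 1.1  5.1 30.1 33.5]
cap 195 [726.5 153.3  60.3] [751.5 178.6  71.1] [708.7 134.1  14.2]
spool 204 [ 723.7 -157.5   37.7] [ 748.5 -133.6   45.5] [ 698.6 -181.6   28.1]
jar 241 [ 509.9 -462.1   52.7] [ 535.3 -440.8   63.3] [ 487.7 -489.8   12.4]
driver 266 [788.6 -16.4  20.7] [847.3   6.4  31.8] [649.1 -35.5  12. ]
br1 484 [ 720.5 -287.3   50.8] [ 760.8 -236.3   64.8] [ 678.9 -336.2   13. ]
br2 539 [ 387.4 -225.9   50.8] [ 428.6 -176.8   67.9] [ 350.9 -276.    14.3]
T foot 521 ((565.945556640625, -237.26290893554688), (191.1593017578125, 138.86273193359375), 0.31430935859680176)
 cup 630 [ 555.5 -238.4   80.7] [ 607.9 -203.4  130.8] [ 500.6 -275.2   30.5]
S foot 733 ((551.392822265625, -238.66525268554688), (199.45982360839844, 140.1187286376953), 6.01123571395874)
 cup 706 [ 560.2 -239.3   66.7] [ 608.4 -202.1  126.8] [ 500.9 -272.6   20.6]
```

View pics/crop.png

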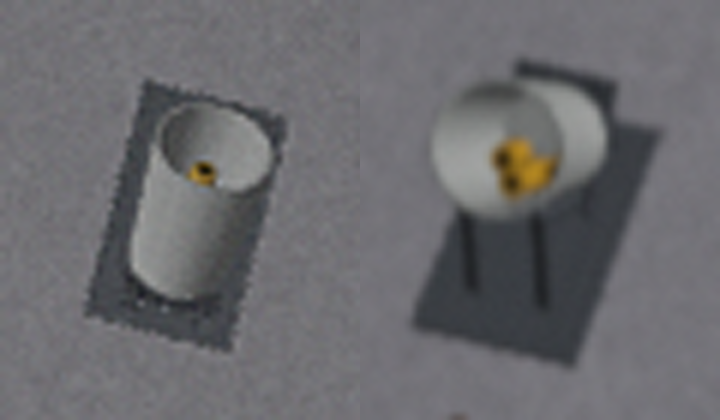

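The crop shows the cup with its mouth towards +x and slightly −y, on a foot plate with corners (145,80), (287,118), (232,352) and (87,315) in the crop. The spacers are visible inside. Next I fit the cradle pose and the cup cone.

Run:
```python
from h import *
from scipy.optimize import least_squares
np.set_printoptions(precision=2,suppress=True)
c=camera("top")
px=np.array([(145,80),(287,118),(232,352),(87,315)],float)/6-0.5+[270,165]
K=np.array([[c["fx"],0,c["cx"]],[0,c["fy"],c["cy"]],[0,0,1.]])
n=cv2.undistortPoints(px.reshape(-1,1,2),K,np.array(c["dist_coeffs"],float)).reshape(-1,2)
M=np.array(c["cam_to_world"]);d=np.c_[n[:,0],-n[:,1],-np.ones(4)]@M[:3,:3].T
p=M[:3,3]+d*((5-M[2,3])/d[:,2])[:,None]
print("corners",p, [np.linalg.norm(p[i,:2]-p[i-1,:2]) for i in range(4)])
ax=(p[0]+p[1]-p[2]-p[3])[:2]; yaw=np.arctan2(ax[1],ax[0]);ctr=p.mean(0)[:2]
print("cradle",ctr,np.degrees(yaw))
u=np.array([np.cos(yaw),np.sin(yaw)]);print("seat",ctr-30*u)
def fit(q,free):
    def res(x):
        t,ya=x[3],x[4]
        a=np.array([np.sin(t)*np.cos(ya),np.sin(t)*np.sin(ya),np.cos(t)])
        e=q-x[:3];s=e@a;r=np.linalg.norm(e-s[:,None]*a,axis=1)
        ro=26+5*s/88; o=r-ro;i=r-(ro-3)
        f=np.where(abs(o)<abs(i),o,i); f=f+0
        ov=np.maximum(0,np.maximum(s-88,-s)); 
        return np.sqrt(f**2+ov**2)
    x0=[*(ctr-30*u),36,np.radians(35),yaw]
    r=least_squares(res,x0,loss="soft_l1",f_scale=3);x=r.x
    return x,np.median(abs(res(x)))
T,S=np.load("cup_T.npy"),np.load("cup_S.npy")
for k in(T,S,np.r_[T,S]):
    k=k[k[:,2]>45];x,m=fit(k,0);print(x[:3],np.degrees(x[3:]),m)
```

```text
corners [[ 634.97 -217.84    5.  ]
 [ 615.35 -294.07    5.  ]
 [ 489.43 -264.25    5.  ]
 [ 508.15 -187.34    5.  ]] [np.float64(130.4374224303555), np.float64(78.72277996349747), np.float64(129.40296580073482), np.float64(79.16046975695942)]
cradle [ 561.97 -240.88] -13.422174085826606
seat [ 532.79 -233.91]
[ 529.79 -232.35   36.78] [ 37.77 -13.98] 0.9632207000333979
[ 530.07 -227.46   38.32] [ 39.02 -15.32] 1.170707611871217
[ 530.19 -229.76   37.47] [ 38.26 -15.49] 1.0685315039135155
```

```bash
cat >> h.py <<'E'
rad=np.radians
YAW=rad(-13.7); SEAT=np.array([531.8,-232.6,36.3]); S0=55.; ADV=6.
PAD=np.array([558.2,28.6,4.]); TRAY=np.array([546.6,285.7,0.]); TYAW=rad(6.8)
from scipy.spatial.transform import Rotation as R
def toolrot(h,tau,psi=0.,flip=1):
    """heading h, tau from straight down towards heading, psi about tool z; tool y = closing line"""
    z=np.array([np.sin(tau)*np.cos(h),np.sin(tau)*np.sin(h),-np.cos(tau)])
    y=flip*np.array([-np.sin(h),np.cos(h),0]); x=np.cross(y,z)
    return np.c_[x,y,z]@R.from_euler("z",psi).as_matrix()
def cupaxis_tool(phi,flip=1):
    # cup axis in tool frame: for tau=phi, psi=0 the cup is upright
    return toolrot(0,phi,0,flip).T@np.array([0,0,1.])
def tcp_for(point,s,Rt,phi,flip=1):
    """TCP such that the cup-axis point at height s along the cup sits at `point`"""
    a=Rt@cupaxis_tool(phi,flip); g=np.asarray(point)+a*(S0-s)
    return g+Rt[:,2]*(-grip_point_offset+ADV)
E
python3 - <<'E'
from h import *
np.set_printoptions(precision=2,suppress=True)
q0=read_state()["qpos"]
for flip in(1,-1):
  for phi in map(rad,(55,65,75)):
    Rt=toolrot(YAW,phi-rad(35),0,flip);p=tcp_for(SEAT,0,Rt,phi,flip)
    print("flip",flip,"phi",np.degrees(phi),"grasp",p,inverse_kinematics(p,Rt), "pre",inverse_kinematics(p-Rt[:,2]*90,Rt)is not None)
    for hd in(-40,-15,0,15,40,60):
        h=rad(hd)
        Rp=toolrot(h,phi,0,flip);j=inverse_kinematics(tcp_for(PAD,0,Rp,phi,flip),Rp)
        s=""
        for tau in(phi,rad(80)):
          for psi in(-180,-150,-130,130,150,180):
            Rq=toolrot(h,tau,rad(psi),flip); tilt=np.degrees(np.arccos((Rq@cupaxis_tool(phi,flip))[2]))
            k=inverse_kinematics(tcp_for(TRAY+[0,0,90],88,Rq,phi,flip),Rq)
            if k is not None:s+=f" [tau{np.degrees(tau):.0f} psi{psi} tilt{tilt:.0f} q7 {k[6]:.2f}]"
        print("  h",hd,"pad",None if j is None else np.array(j),s)
E
```

```text
flip 1 phi 55.0 grasp [ 570.66 -242.07   58.14] [ 0.69  0.63 -0.49  2.03  0.95  0.31  0.78] pre True
  h -40 pad [-0.09  0.97 -0.74  2.26  1.82  1.52 -1.34]  [tau55 psi-180 tilt110 q7 2.00] [tau55 psi-150 tilt105 q7 1.45] [tau55 psi-130 tilt96 q7 1.08] [tau55 psi130 tilt96 q7 -2.45] [tau55 psi150 tilt105 q7 -2.33] [tau55 psi180 tilt110 q7 2.00] [tau80 psi-180 tilt135 q7 1.81] [tau80 psi-150 tilt127 q7 1.25] [tau80 psi-130 tilt115 q7 0.88] [tau80 psi130 tilt115 q7 -2.46] [tau80 psi150 tilt127 q7 2.36] [tau80 psi180 tilt135 q7 1.81]
  h -15 pad None  [tau55 psi-180 tilt110 q7 1.91] [tau55 psi-150 tilt105 q7 1.41] [tau55 psi-130 tilt96 q7 1.03] [tau55 psi130 tilt96 q7 2.44] [tau55 psi150 tilt105 q7 2.29] [tau55 psi180 tilt110 q7 1.91] [tau80 psi-180 tilt135 q7 1.69] [tau80 psi-150 tilt127 q7 1.14] [tau80 psi-130 tilt115 q7 0.77] [tau80 psi130 tilt115 q7 2.39] [tau80 psi150 tilt127 q7 2.09] [tau80 psi180 tilt135 q7 1.69]
  h 0 pad None  [tau55 psi-180 tilt110 q7 1.94] [tau55 psi-150 tilt105 q7 1.50] [tau55 psi-130 tilt96 q7 1.14] [tau55 psi130 tilt96 q7 2.32] [tau55 psi150 tilt105 q7 2.1
[... 13405 characters left out ...]
u75 psi-180 tilt150 q7 -0.08] [tau75 psi-150 tilt138 q7 -0.59] [tau75 psi-130 tilt122 q7 -0.91] [tau75 psi180 tilt150 q7 -0.08] [tau80 psi-180 tilt155 q7 -0.01] [tau80 psi-150 tilt141 q7 -0.52] [tau80 psi-130 tilt125 q7 -0.84] [tau80 psi180 tilt155 q7 -0.01]
  h 60 pad [ 1.1   1.31 -0.87  2.03 -1.12  0.51  1.28]  [tau75 psi-180 tilt150 q7 -0.02] [tau75 psi-150 tilt138 q7 -0.53] [tau75 psi-130 tilt122 q7 -0.85] [tau75 psi130 tilt122 q7 0.93] [tau75 psi150 tilt138 q7 0.53] [tau75 psi180 tilt150 q7 -0.02] [tau80 psi-180 tilt155 q7 -0.05] [tau80 psi-150 tilt141 q7 -0.58] [tau80 psi-130 tilt125 q7 -0.91] [tau80 psi130 tilt125 q7 0.93] [tau80 psi150 tilt141 q7 0.53] [tau80 psi180 tilt155 q7 -0.05]
```

```bash
cat > fk.py <<'E'
import numpy as np
from scipy.spatial.transform import Rotation as R
SG=np.array([-1,1,-1,1,-1,1,-1.])
AX="zyzyzyz"
def fk(q,P):
    """chain of alternating z,y axes with constant offsets; P: 7 signs fixed, 8x3 offsets, base/tool rot"""
    sg,off,Rt=P
    M=np.eye(3);p=np.zeros(3)
    for i in range(7):
        p=p+M@off[i]; M=M@R.from_euler(AX[i],sg[i]*q[i]).as_matrix()
    return p+M@off[7],M@Rt
E
timeout 500 python3 - <<'E'
from h import *
from fk import *
import itertools,pickle
from scipy.optimize import least_squares
rng=np.random.default_rng(0);D=[]
s=read_state();D.append((np.array(s["qpos"]),np.array(s["eef_pos"]),np.array(s["tool_rot"])))
while len(D)<60:
    h=rng.uniform(-1,1);a=rng.uniform(-.7,.7);r=rng.uniform(430,750)
    Rt=toolrot(h,rng.uniform(0,1.4),rng.uniform(-2,2));p=np.array([r*np.cos(a),r*np.sin(a),rng.uniform(100,350)])
    q=inverse_kinematics(p,Rt)
    if q is not None:D.append((np.array(q),p,Rt))
# orientations alone decide signs: M(q)^T R_tool const
best=None
for sg in itertools.product((1,-1),repeat=7):
    Z=[fk(q,(sg,np.zeros((8,3)),np.eye(3)))[1].T@Rt for q,p,Rt in D]
    m=np.mean(Z,0);e=np.linalg.norm(np.array(Z)-m)
    if best is None or e<best[0]:best=(e,sg,m)
print(best)
sg=best[1];u,_,vt=np.linalg.svd(best[2]);Rt0=u@vt
def lin(off): return np.concatenate([fk(q,(sg,off.reshape(8,3),Rt0))[0]-p for q,p,_ in D])
r=least_squares(lin,np.zeros(24));print(np.abs(r.fun).max(),np.round(r.x.reshape(8,3),2))
pickle.dump((sg,r.x.reshape(8,3),Rt0),open("fk.pkl","wb"))
E
```

```text
(np.float64(7.788955504695848e-11), (-1, 1, -1, 1, -1, 1, -1), array([[-7.91340906e-13, -1.00000000e+00, -6.36326712e-13],
       [ 1.00000000e+00, -7.91319770e-13,  2.84513160e-13],
       [-2.84500608e-13, -6.36322745e-13,  1.00000000e+00]]))
1.9061019429500448e-08 [[ 0.00000e+00 -0.00000e+00 -2.30754e+03]
 [ 0.00000e+00 -1.20000e+01  2.62784e+03]
 [ 0.00000e+00 -9.30000e+00  2.20530e+02]
 [-0.00000e+00 -2.09500e+01  3.09220e+02]
 [-0.00000e+00 -1.65500e+01  2.17890e+02]
 [ 0.00000e+00 -1.48000e+00  2.02820e+02]
 [-0.00000e+00  1.13000e+00  2.48230e+02]
 [-0.00000e+00  0.00000e+00  1.08260e+02]]
```

```bash
cat > plan.py <<'E'
from h import *
from fk import *
import pickle
from scipy.optimize import least_squares
P=pickle.load(open("fk.pkl","rb"))
LO=np.array([-2.91,-.3,-1.5,.17,-1.26,.16,-2.52])+.06;HI=np.array([2.91,2.13,1.42,2.43,4.41,1.93,2.52])-.06
def ik(p,Rt,seed,w=.02):
    def f(q):
        x,M=fk(q,P);return np.r_[(x-p)/100,R.from_matrix(M@Rt.T).as_rotvec(),w*(q-seed)]
    s=np.clip(seed,LO+1e-6,HI-1e-6)
    for ww in (w,1e-4):
        w=ww; r=least_squares(f,s,bounds=(LO,HI),max_nfev=40); s=r.x
    return s if np.abs(r.fun[:6]).max()<2e-3 else None
def elbow(q):
    """heights of joints 4..6"""
    sg,off,_=P;M=np.eye(3);p=np.zeros(3);z=[]
    for i in range(7):
        p=p+M@off[i];z.append(p[2]);M=M@R.from_euler(AX[i],sg[i]*q[i]).as_matrix()
    return min(z[3:6])
TDIR=lambda h:np.array([np.cos(h),np.sin(h),0])
def stages(flip,phi,hp,hd,sgn,tp,psim=180,mz=100,lead=25):
    """key frames (name, cup point, s along cup, h,tau,psi)"""
    m=TRAY+[0,0,mz]+lead*TDIR(hp)
    a=np.array([np.sin(rad(35))*np.cos(YAW),np.sin(rad(35))*np.sin(YAW),np.cos(rad(35))])
    g=SEAT+a*S0
    K=[("grasp",g,S0,YAW,phi-rad(35),0),("lift",g+a*60+[0,0,60],S0,YAW,phi-rad(35),0),
       ("carry",m+[-90,-100,110],S0,hp,phi,0),("over",m+[0,0,60],S0,hp,phi,0),("pre",m,88,hp,(tp+phi)/2,sgn*rad(60)),
       ("lvl",m,88,hp,tp,sgn*rad(110)),("pour",m,88,hp,tp,sgn*rad(psim))]
    K+=[("back",m+[0,0,60],S0,hp,(tp+phi)/2,sgn*rad(60)),("up",m+[0,0,100],S0,hp,phi,0),
       ("hover",PAD+[0,0,70],0,hd,phi,0),("set",PAD,0,hd,phi,0)]
    return K
def path(K,phi,flip,q,n=8):
    out=[(K[0][0],q)];worst=9
    for k0,k1 in zip(K,K[1:]):
        qs=[q]
        for t in np.linspace(0,1,n+1)[1:]:
            # interpolate the grip point (s=S0) for equal s, else use key definition
            def gp(k):
                Rt=toolrot(k[3],k[4],k[5],flip);return tcp_for(k[1],k[2],Rt,phi,flip),Rt
            if k0[2]==k1[2]==88 or True:
                h,tau,psi=[(1-t)*k0[i]+t*k1[i] for i in(3,4,5)]
                Rt=toolrot(h,tau,psi,flip)
                ax=lambda k:toolrot(k[3],k[4],k[5],flip)@cupaxis_tool(phi,flip)
                s=k1[2] if k0[2]==k1[2] else S0
                c0=k0[1]+ax(k0)*(s-k0[2]);c1=k1[1]+ax(k1)*(s-k1[2])
                p=tcp_for((1-t)*c0+t*c1,s,Rt,phi,flip)
            qn=ik(p,Rt,q)
            if qn is None or np.abs(qn-q).max()>.7:return None,(k1[0],round(t,2))
            q=qn;worst=min(worst,elbow(q));qs.append(q)
        out.append((k1[0],qs))
    return out,worst
E
cat > search.py <<'E'
from plan import *
import sys
from multiprocessing import Pool
def job(a):
    flip,phid,hp,hd,sgn=a;rng=np.random.default_rng(1);phi=rad(phid);res=[];fails={}
    K=stages(flip,phi,rad(hp),rad(hd),sgn,rad(max(75,phid)))
    Rt=toolrot(YAW,phi-rad(35),0,flip);p=tcp_for(K[0][1],S0,Rt,phi,flip)
    for i in range(6):
        s=np.array([rng.uniform(-.3,1.2),.7,rng.uniform(-1,.9),1.9,rng.uniform(-1,4),.6,rng.uniform(-2.3,2.3)])
        q=ik(p,Rt,s)
        if q is None or elbow(q)<110:continue
        o,w=path(K,phi,flip,q,6)
        if o is None:fails[w]=fails.get(w,0)+1
        else:
            A=np.array([x for _,qs in o[1:] for x in qs]);marg=min((A-LO).min(),(HI-A).min())
            res.append((w,marg,np.abs(np.diff(A,axis=0)).sum(),a,q))
    return res,fails,a
if __name__=="__main__":
    jobs=[(f,ph,hp,hd,s) for f in(1,-1) for ph in(60,68) for hp in(-40,0,30) for hd in(-60,-40,50) for s in(1,-1)]
    R_=[];F={}
    with Pool() as pl:
        for r,f,a in pl.imap_unordered(job,jobs):
            R_+=r
            for k,v in f.items():F[k]=F.get(k,0)+v
    R_.sort(key=lambda x:x[2]);np.set_printoptions(precision=2,suppress=True)
    pickle.dump(R_,open("res.pkl","wb"))
    for r in R_[:12]:print(np.round(r[:3],2),r[3],r[4])
    print(len(R_),sorted(F.items(),key=lambda x:-x[1])[:12])
E
nproc; time OMP_NUM_THREADS=1 timeout 500 python3 search.py
```

```text
4
[ 9.    0.   19.16] (1, 60, -40, -60, -1) [ 0.99  0.75 -0.91  2.09  1.52  0.51  0.32]
[ 9.   0.  19.9] (1, 60, -40, -40, -1) [ 0.99  0.75 -0.91  2.09  1.52  0.51  0.32]
[ 9.    0.   20.09] (1, 60, -40, -60, -1) [ 0.84  0.67 -0.68  2.09  1.48  0.35  0.3 ]
[ 9.    0.   20.83] (1, 60, -40, -40, -1) [ 0.84  0.67 -0.68  2.09  1.48  0.35  0.3 ]
[ 9.    0.   20.86] (1, 60, -40, -60, -1) [ 0.69  0.62 -0.47  2.1   1.44  0.22  0.3 ]
[ 9.    0.   20.86] (1, 60, -40, -60, -1) [ 0.69  0.62 -0.47  2.1   1.44  0.22  0.3 ]
[ 9.    0.   20.86] (1, 60, -40, -60, -1) [ 0.69  0.62 -0.47  2.1   1.44  0.22  0.3 ]
[ 9.   0.  21.6] (1, 60, -40, -40, -1) [ 0.69  0.62 -0.47  2.1   1.44  0.22  0.3 ]
[ 9.   0.  21.6] (1, 60, -40, -40, -1) [ 0.69  0.62 -0.47  2.1   1.44  0.22  0.3 ]
[ 9.   0.  21.6] (1, 60, -40, -40, -1) [ 0.69  0.62 -0.47  2.1   1.44  0.22  0.3 ]
10 [(('carry', np.float64(0.5)), 96), (('lift', np.float64(0.67)), 36), (('carry', np.float64(0.33)), 30), (('carry', np.float64(0.17)), 24), (('lift', np.float64(0.33)), 18), (('lvl', np.float64(0.33)), 15), (('hover', np.float64(0.5)), 5)]
real	1m11.188s
user	4m36.428s
sys	0m0.325s
```

```bash
cat > mk.py <<'E'
from plan import *
np.set_printoptions(precision=2,suppress=True)
r=pickle.load(open("res.pkl","rb"))[0];flip,phid,hp,hd,sgn=r[3];phi=rad(phid)
K=stages(flip,phi,rad(hp),rad(hd),sgn,rad(75),mz=100)
o,w=path(K,phi,flip,r[4],8);assert o,w
A=cupaxis_tool(phi,flip)
def cup(q):
    p,M=fk(q,P);a=M@A;g=p-M[:,2]*(-grip_point_offset+ADV);return g-a*S0,g+a*(88-S0),np.degrees(np.arccos(a[2])),p
for n,qs in o[1:]:
    for k in(8,4,2,1):
        W=qs[::k];tl=[];dev=0
        for i in range(len(W)-1):
            for t in np.linspace(0,1,9):
                q=W[i]*(1-t)+W[i+1]*t;tl.append(cup(q)[2])
                x=i*k+t*k;j=min(int(x),7);ref=qs[j]*(1-x+j)+qs[j+1]*(x-j)
                dev=max(dev,np.linalg.norm(cup(q)[1]-cup(ref)[1]))
        if dev<(25 if n in("lift","carry","hover")else 12):break
    wp=W[1:]
    print(n,"k",k,"tilt %.0f-%.0f"%(min(tl),max(tl)),"dev %.0f"%dev,"dq",np.abs(np.diff(qs,axis=0)).sum(0),"elb %.0f"%min(elbow(q) for q in qs),"mouth",cup(wp[-1])[1],"tcp",cup(wp[-1])[3],"q",wp[-1])
    pickle.dump(None,open("/dev/null","wb"));globals().setdefault("PL",[]).append((n,wp))
qg=r[4];Rt=toolrot(YAW,phi-rad(35),0,flip);pg=tcp_for(K[0][1],S0,Rt,phi,flip)
qp=ik(pg-Rt[:,2]*100,Rt,qg);qv=ik(pg-Rt[:,2]*180+[0,0,40],Rt,qp)
s=read_state()["qpos"];print("grasp",pg,qg,"pre",qp,"via",qv)
print("approach tcp z",[np.round(fk(np.array(s)*(1-t)+qp*t,P)[0]) for t in np.linspace(0,1,7)])
pickle.dump(dict(PL=PL,qg=qg,qp=qp,pg=pg,Rt=Rt,phi=phi,flip=flip,hd=rad(hd),hp=rad(hp),sgn=sgn),open("plan.pkl","wb"))
E
python3 mk.py
```

```text
Traceback (most recent call last):
  File "mk.py", line 5, in <module>
    o,w=path(K,phi,flip,r[4],8);assert o,w
                                       ^
AssertionError: ('carry', np.float64(0.62))
```

```bash
sed -i 's/m+\[-90,-100,110\]/m+np.array(CO)/; s/^TDIR/CO=[-90,-100,110]\nTDIR/' plan.py
cat > s2.py <<'E'
import plan
from plan import *
from multiprocessing import Pool
R0=pickle.load(open("res.pkl","rb"))
def job(a):
    co,phid,hp,hd=a;plan.CO=co;out=[]
    for seed in (R0[0][4],R0[2][4],R0[4][4]):
        flip,sgn=1,-1;phi=rad(phid);K=stages(flip,phi,rad(hp),rad(hd),sgn,rad(75))
        Rt=toolrot(YAW,phi-rad(35),0,flip);q=ik(tcp_for(K[0][1],S0,Rt,phi,flip),Rt,seed)
        if q is None: continue
        o,w=path(K,phi,flip,q,8)
        if o:
            A=np.array([x for _,qs in o[1:] for x in qs]);out.append((np.abs(np.diff(A,axis=0)).max(),np.abs(np.diff(A,axis=0)).max(1).sum(),a,q))
        else: out.append((99,w,a,q))
    return out
if __name__=="__main__":
    J=[(co,ph,hp,hd) for co in([-90,-100,110],[0,-80,130],[-30,0,160],[40,-150,150],[40,-250,180]) for ph in(55,60) for hp in(-60,-40,-25) for hd in(-60,-40)]
    with Pool() as p: X=sum(p.map(job,J,chunksize=1),[])
    ok=sorted([x for x in X if x[0]<9],key=lambda x:x[1]);print(len(X),len(ok))
    for x in ok[:8]:print(np.round(x[:2],2),x[2],np.round(x[3],2))
    from collections import Counter;print(Counter(x[1] for x in X if x[0]>9).most_common(8))
    pickle.dump(ok,open("ok.pkl","wb"))
E
OMP_NUM_THREADS=1 timeout 400 python3 s2.py
```

```text
180 162
[0.3  8.45] ([40, -150, 150], 55, -25, -60) [ 1.01  0.78 -0.97  2.02  1.3   0.61  0.54]
[0.33 8.47] ([0, -80, 130], 55, -25, -60) [ 1.01  0.78 -0.97  2.02  1.3   0.61  0.54]
[0.3  8.47] ([40, -150, 150], 55, -25, -40) [ 1.01  0.78 -0.97  2.02  1.3   0.61  0.54]
[0.33 8.49] ([0, -80, 130], 55, -25, -40) [ 1.01  0.78 -0.97  2.02  1.3   0.61  0.54]
[0.37 8.53] ([0, -80, 130], 55, -25, -60) [ 0.91  0.71 -0.8   2.02  1.2   0.49  0.59]
[0.34 8.54] ([40, -150, 150], 55, -25, -60) [ 0.91  0.71 -0.8   2.02  1.2   0.49  0.59]
[0.33 8.55] ([-30, 0, 160], 55, -25, -60) [ 1.01  0.78 -0.97  2.02  1.3   0.61  0.54]
[0.37 8.57] ([0, -80, 130], 55, -25, -40) [ 0.91  0.71 -0.8   2.02  1.2   0.49  0.59]
[(('carry', np.float64(0.62)), 12), (('carry', np.float64(0.5)), 6)]
```

```bash
sed -i 's/^r=pickle.*$/import plan\nr=[x for x in pickle.load(open("ok.pkl","rb")) if x[2][1]==60 and x[2][0]==[40,-150,150] and x[2][2]==-40][0]; flip,sgn=1,-1;plan.CO,phid,hp,hd=r[2];phi=rad(phid);print(r[2])/' mk.py
python3 mk.py
```

```text
([40, -150, 150], 60, -40, -60)Traceback (most recent call last):
  File "mk.py", line 6, in <module>
    o,w=path(K,phi,flip,r[4],8);assert o,w
                        ~^^^
IndexError: tuple index out of range
```

```bash
sed -i 's/r\[4\]/r[3]/g' mk.py; python3 mk.py
```

```text
([40, -150, 150], 60, -40, -60)
lift k 8 tilt 35-35 dev 8 dq [0.11 0.09 0.19 0.15 0.43 0.15 0.41] elb 383 mouth [ 614.27 -252.71  217.53] tcp [ 606.03 -250.69  168.12] q [ 1.1   0.66 -1.1   1.94  1.09  0.66  0.74]
carry k 4 tilt 0-35 dev 22 dq [1.18 0.32 0.2  0.45 0.67 1.11 1.68] elb 416 mouth [605.75 119.63 283.  ] tcp [622.14 105.88 237.65] q [-0.08  0.73 -0.99  2.03  1.58  1.65 -0.94]
over k 8 tilt 0-1 dev 8 dq [0.33 0.25 0.06 0.18 0.03 0.17 0.16] elb 326 mouth [565.75 269.63 193.  ] tcp [582.14 255.88 147.65] q [-0.4   0.98 -0.93  1.85  1.55  1.82 -1.11]
pre k 8 tilt 0-54 dev 2 dq [0.1  0.15 0.17 0.04 0.07 0.03 0.85] elb 208 mouth [565.75 269.63 100.  ] tcp [574.81 229.72  71.03] q [-0.51  1.13 -0.76  1.88  1.62  1.85 -0.26]
lvl k 8 tilt 54-99 dev 2 dq [0.09 0.02 0.13 0.01 0.02 0.02 0.84] elb 191 mouth [565.75 269.63 100.  ] tcp [580.91 221.85  98.78] q [-0.6   1.11 -0.63  1.88  1.6   1.87  0.58]
pour k 8 tilt 99-135 dev 5 dq [0.04 0.04 0.06 0.06 0.02 0.06 1.3 ] elb 191 mouth [565.75 269.63 100.  ] tcp [601.9  239.3  116.94] q [-0.64  1.06 -0.58  1.83  1.58  1.81  1.87]
back k 8 
[... 553 characters left out ...]
05 0.02 0.07 0.01 0.1 ] elb 225 mouth [558.2  28.6  92. ] tcp [568.9   10.08  46.65] q [-0.2   1.03 -0.68  2.02  1.52  1.63 -1.4 ]
grasp [ 572.59 -242.54   58.97] [ 0.99  0.75 -0.91  2.09  1.52  0.51  0.32] pre [ 1.2   0.59 -1.14  2.13  1.19  0.57  0.6 ] via [ 1.51  0.42 -1.44  2.07  0.75  0.68  0.99]
approach tcp z [array([ 223., -584.,  202.]), array([ 259., -547.,  167.]), array([ 305., -509.,  141.]), array([ 361., -464.,  126.]), array([ 422., -405.,  122.]), array([ 482., -328.,  130.]), array([ 532., -233.,  150.])]mk.py:9: RuntimeWarning: invalid value encountered in arccos
  p,M=fk(q,P);a=M@A;g=p-M[:,2]*(-grip_point_offset+ADV);return g-a*S0,g+a*(88-S0),np.degrees(np.arccos(a[2])),p
```

```bash
sed -i 's/("pre",m,88/("pre",m+[0,0,30],88/; s/lead=25/lead=35/' plan.py; sed -i 's/mz=100/mz=120/' mk.py; python3 mk.py 2>&1 | grep -o -E "^[a-z]+ .*dev [0-9]+|tcp \[.*\] q|Error.*"
python3 - <<'E'
from plan import *
d=pickle.load(open("plan.pkl","rb"))
goto_joints(list(d["qp"]));print(read_state()["time"],read_state()["eef_pos"])
c=camera("wrist");cv2.imwrite("pics/w1.png",c["image"])
E
```

```text
lift k 8 tilt 35-35 dev 8
tcp [ 606.03 -250.69  168.12] q
carry k 4 tilt 0-35 dev 22
tcp [629.8   99.45 257.65] q
over k 8 tilt 0-1 dev 8
tcp [589.8  249.45 167.65] q
pre k 8 tilt 0-54 dev 2
tcp [582.47 223.29 121.03] q
lvl k 8 tilt 54-99 dev 2
tcp [588.57 215.42 118.78] q
pour k 8 tilt 99-135 dev 5
tcp [609.56 232.87 136.94] q
back k 8 tilt 54-135 dev 1
tcp [590.89 248.53 170.55] q
up k 8 tilt 0-54 dev 1
tcp [589.8  249.45 207.65] q
hover k 8 tilt 0-0 dev 14
tcp [568.9   10.08 116.65] q
set k 8 tilt 0-0 dev 1
tcp [568.9   10.08  46.65] q
1.8417 [ 531.2693411  -233.60796003  149.41482325]
```

View pics/w1.png

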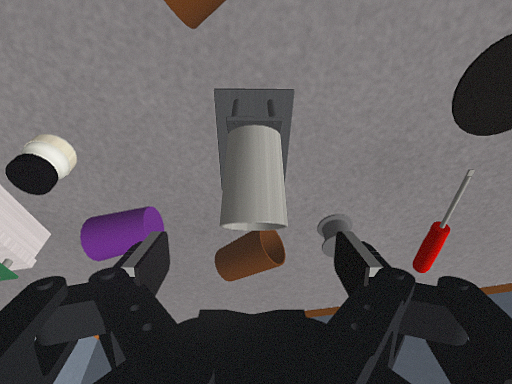

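The wrist view shows the cup centred (column ~253) between the fingertips (168 and 337), so they are aligned. Advancing and gripping.

Run:
```python
from plan import *
d=pickle.load(open("plan.pkl","rb"))
hit=movel(list(d["pg"]),d["Rt"],120,guard=12);s=read_state();print(hit,s["time"],np.round(s["eef_pos"]-d["pg"],1))
if not hit:
    clamp();s=read_state();print(s["time"],s["finger_gap"],s["gripper_force"],np.round(s["ft_force"],1))
    c=camera("wrist");cv2.imwrite("pics/w2.png",c["image"])
```

```text
False 2.875 [-0.  -0.1  0.5]
3.3083 51.45301975502036 57.98903413116932 [-11.    2.9  21.4]
```

View pics/w2.png

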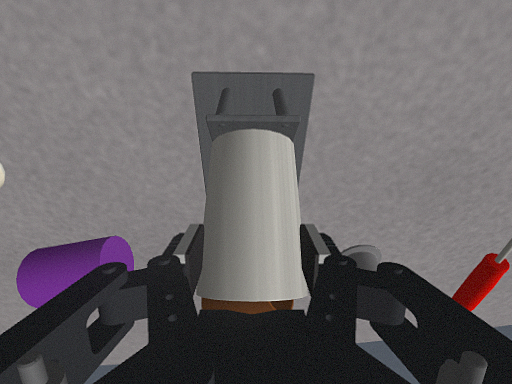

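The gap of 51 mm is less than the expected 58, and the tool is pushed back 24 N, so the pads may be sitting off the cup's axis. I'll check with the wrist depth in the tool frame.

Run:
```python
from plan import *
np.set_printoptions(precision=1,suppress=True)
def look():
    c=camera("wrist");W=pts(c);s=read_state();T=np.array(s["tool_rot"]);L=(W-s["eef_pos"])@T
    return c,W,L,s
c,W,L,s=look()
print("gap",s["finger_gap"],s["gripper_force"])
for v in(140,170,200,230,260,285):
    row=L[v,205:300];print("cup",v,W[v,253],"tool",L[v,253], "width z/x", L[v,[203,208,295,300]].round(0).tolist() if v in(230,260) else "")
for px in((183,235),(192,232),(196,228),(198,250),(193,262),(188,280),(312,232),(307,228),(318,262)): print("fing",px,L[px[1],px[0]])
# cup fit from wrist depth
from scipy.optimize import least_squares
q=W[135:290,210:292].reshape(-1,3);q=q[~np.isnan(q).any(1)]
def res(x):
    a=np.array([np.sin(x[3])*np.cos(x[4]),np.sin(x[3])*np.sin(x[4]),np.cos(x[3])]);e=q-x[:3];t=e@a
    return np.linalg.norm(e-t[:,None]*a,axis=1)-26-5*t/88
def resp(x): return np.r_[res(x)/1, (x[2]-36.3)*10]
r=least_squares(resp,[*SEAT,rad(35),YAW],loss="soft_l1",f_scale=2);print(r.x[:3],np.degrees(r.x[3:]),np.median(abs(res(r.x))))
open_gripper();print("open",read_state()["finger_gap"],np.round(read_state()["ft_force"],1))
```

```text
gap 51.51502338836445 57.99561358988285
cup 140 [ 519.  -228.8   56.4] tool [ 52.    0.1 -20.2] width z/x 
cup 170 [ 528.  -231.    71.1] tool [ 37.4   0.1 -29.6] width z/x 
cup 200 [ 536.3 -233.    84.7] tool [ 23.9   0.1 -38.3] width z/x 
cup 230 [ 545.  -235.2   96.6] tool [ 10.8   0.1 -45.2] width z/x [[6.0, -26.0, -35.0], [7.0, -24.0, -35.0], [7.0, 22.0, -35.0], [6.0, 25.0, -33.0]]
cup 260 [ 552.5 -237.   108.6] tool [ -1.3   0.1 -52.8] width z/x [[-8.0, -26.0, -41.0], [-6.0, -23.0, -44.0], [-6.0, 21.0, -45.0], [-7.0, 24.0, -42.0]]
cup 285 [ 557.9 -238.3  118.4] tool [-10.5   0.1 -59.3] width z/x 
fing (183, 235) [ 10.  -33.1 -49.6]
fing (192, 232) [ 10.5 -29.3 -47.2]
fing (196, 228) [ 10.5 -28.3 -42.4]
fing (198, 250) [  1.5 -26.7 -48.3]
fing (193, 262) [  2.1 -26.5 -60.8]
fing (188, 280) [ -2.  -27.3 -68.4]
fing (312, 232) [ 10.2  28.7 -46.3]
fing (307, 228) [ 10.1  27.2 -41.2]
fing (318, 262) [  6.4  26.8 -68.3]
[ 536.6 -233.6   36.2] [ 35.8 -14. ] 0.3512189232482501
open 85.57092295198815 [-0.1 -0.9  0.3]
```

Run:
```python
from plan import *
np.set_printoptions(precision=1,suppress=True)
d=pickle.load(open("plan.pkl","rb"));z=d["Rt"][:,2]
hit=movel(list(d["pg"]+8*z),None,60,guard=10);print("hit",hit,np.round((np.array(read_state()["eef_pos"])-d["pg"])@d["Rt"],1))
clamp();s=read_state();print(s["time"],s["finger_gap"],s["gripper_force"],np.array(s["ft_force"])@d["Rt"])
c=camera("wrist");W=pts(c);L=(W-s["eef_pos"])@np.array(s["tool_rot"])
for v in(200,230,260):print(L[v,253])
cv2.imwrite("pics/w3.png",c["image"])
```

```text
hit False [0.3 0.2 8.3]
4.5417 55.60185608765414 58.41572874225676 [  2.6   1.  -19.5]
[ 25.9   0.1 -44.8]
[ 13.3   0.1 -51.3]
[  1.8   0.1 -58.3]
```

```bash
sed -i 's/SEAT=np.array(\[531.8,-232.6,36.3\]); S0=55.; ADV=6./SEAT=np.array([535.0,-233.3,36.2]); S0=68.; ADV=14./' h.py
sed -i 's/rad(75))/rad(78))/; s/for ph in(55,60) for hp in(-60,-40,-25) for hd in(-60,-40)/for ph in(70,75) for hp in(-60,-40,-25) for hd in(-70,-50)/' s2.py; sed -i 's/rad(75)/rad(78)/' mk.py
python3 -c "
from h import *
open_gripper()"
OMP_NUM_THREADS=1 timeout 500 python3 s2.py
```

```text
180 132
[0.37 8.84] ([0, -80, 130], 70, -25, -50) [ 1.12  0.88 -1.09  2.17  1.99  0.65 -0.02]
[0.34 8.86] ([40, -150, 150], 70, -25, -50) [ 1.12  0.88 -1.09  2.17  1.99  0.65 -0.02]
[0.27 8.87] ([40, -150, 150], 75, -25, -50) [ 1.19  0.97 -1.17  2.23  2.17  0.77 -0.11]
[0.28 8.87] ([40, -150, 150], 75, -25, -50) [ 1.09  0.86 -1.01  2.23  2.27  0.65 -0.29]
[0.28 8.88] ([40, -150, 150], 75, -25, -50) [ 1.14  0.9  -1.08  2.23  2.22  0.7  -0.21]
[0.37 8.91] ([0, -80, 130], 70, -25, -70) [ 1.12  0.88 -1.09  2.17  1.99  0.65 -0.02]
[0.34 8.93] ([40, -150, 150], 70, -25, -70) [ 1.12  0.88 -1.09  2.17  1.99  0.65 -0.02]
[0.27 8.96] ([40, -150, 150], 75, -25, -70) [ 1.19  0.97 -1.17  2.23  2.17  0.77 -0.11]
[(('carry', np.float64(0.38)), 36), (('carry', np.float64(0.5)), 6), (('carry', np.float64(0.75)), 6)]
```

```bash
sed -i 's/==60 and/==75 and/; s/\[2\]\[2\]==-40/[2][2]==-25/' mk.py; python3 mk.py 2>&1 | grep -o -E "^[a-z]+ k.*dev [0-9]+|elb [0-9]+|mouth.*\] q|^grasp.*|Error.*"
```

```text
lift k 8 tilt 35-36 dev 9
elb 341
mouth [ 617.47 -253.41  217.43] tcp [ 626.75 -255.67  176.  ] q
carry k 4 tilt 0-35 dev 24
elb 354
mouth [618.32 120.91 290.  ] tcp [646.95 107.56 261.54] q
over k 8 tilt 0-1 dev 9
elb 264
mouth [578.32 270.91 200.  ] tcp [606.95 257.56 171.54] q
pre k 8 tilt 0-58 dev 2
elb 215
mouth [578.32 270.91 150.  ] tcp [602.59 241.13 131.77] q
lvl k 8 tilt 58-106 dev 2
elb 193
mouth [578.32 270.91 120.  ] tcp [605.47 238.22 118.59] q
pour k 8 tilt 106-153 dev 4
elb 193
mouth [578.32 270.91 120.  ] tcp [615.54 253.55 131.02] q
back k 8 tilt 58-153 dev 3
elb 205
mouth [582.87 287.25 190.6 ] tcp [607.14 257.47 172.37] q
up k 8 tilt 0-58 dev 1
elb 256
mouth [578.32 270.91 240.  ] tcp [606.95 257.56 211.54] q
hover k 8 tilt 0-1 dev 14
elb 226
mouth [558.2  28.6 162. ] tcp [578.5    4.4  133.54] q
set k 8 tilt nan-nan dev 1
elb 156
mouth [558.2  28.6  92. ] tcp [578.5    4.4   63.54] q
grasp [ 593.31 -247.52   66.85] [ 1.19  0.97 -1.17  2.23  2.17  0.77 -0.11] pre [ 1.33  0.73 -1.3   2.35  2.01  0.65 -0.1 ] via [ 1.65  0.32 -1.44  2.35  1.5   0.26  0.26]
```

Run:
```python
from plan import *
np.set_printoptions(precision=1,suppress=True)
d=pickle.load(open("plan.pkl","rb"))
s=read_state();movel(list(np.array(s["eef_pos"])-np.array(s["tool_rot"])[:,2]*90),None,200)
goto_joints(list(d["qp"]))
hit=movel(list(d["pg"]),d["Rt"],100,guard=10);s=read_state();print(hit,s["time"],(np.array(s["eef_pos"])-d["pg"])@d["Rt"],np.array(s["qpos"])-d["qg"])
if not hit:
    clamp();s=read_state();print(s["time"],s["finger_gap"],s["gripper_force"],np.array(s["ft_force"])@d["Rt"])
c=camera("wrist");W=pts(c);L=(W-s["eef_pos"])@np.array(s["tool_rot"])
for v in(180,210,240):print(L[v,253])
cv2.imwrite("pics/w4.png",c["image"])
```

```text
False 7.5333 [-0.2 -0.1 -0.4] [ 0. -0.  0.  0.  0. -0. -0.]
7.9333 57.308929022622166 59.06081601540791 [ -1.5   0.1 -21.8]
[ 36.9   0.1 -49. ]
[ 24.    0.1 -52.7]
[ 11.3   0.1 -57. ]
```

View pics/w4.png

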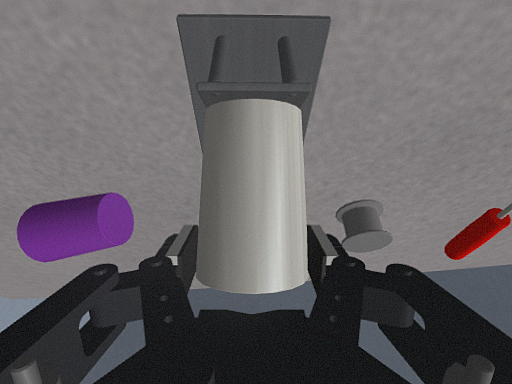

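Run:
```python
from plan import *
np.set_printoptions(precision=1,suppress=True)
d=pickle.load(open("plan.pkl","rb"));z=d["Rt"][:,2]
open_gripper();hit=movel(list(d["pg"]+4.5*z),None,40,guard=8);print(hit)
clamp();s=read_state();print(s["time"],s["finger_gap"],s["gripper_force"],np.array(s["ft_force"])@d["Rt"])
goto_joints(list(d["PL"][0][1][-1]));s=read_state();print(s["time"],s["finger_gap"],s["gripper_force"],np.array(s["ft_force"]))
c=camera("wrist");W=pts(c);L=(W-s["eef_pos"])@np.array(s["tool_rot"])
for v in(150,180,210,240):print(L[v,253])
cv2.imwrite("pics/w5.png",c["image"])
```

```text
False
9.0333 58.74629138596658 60.59270412311889 [ -0.4   1.2 -15.4]
9.575 58.8068894521618 64.78218668606132 [-0.9 -0.7 -3.8]
[ 50.3   0.  -49. ]
[ 37.6   0.  -52.4]
[ 25.3   0.1 -56.8]
[ 13.    0.1 -60.7]
```

View pics/w5.png

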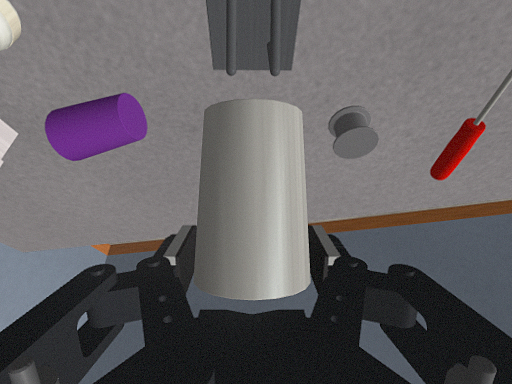

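The cup is lifted and held: the gap is steady and the cradle is empty, with the foot edge near row 105. Its angle is within 1° of plan. Now carrying and pouring in steps.

Run:
```python
from plan import *
np.set_printoptions(precision=1,suppress=True)
d=pickle.load(open("plan.pkl","rb"));PL=dict(d["PL"])
K=["carry","over","pre","lvl"]
for k in K:
    for q in PL[k]: goto_joints(list(q))
    s=read_state();print(k,s["time"],s["finger_gap"],s["gripper_force"],s["ft_force"])
a,b=PL["lvl"][-1],PL["pour"][-1]
for t in(.25,.5,.75,1): goto_joints(list(a*(1-t)+b*t));wait(.4)
wait(.8);s=read_state();print(s["time"],s["finger_gap"],s["ft_force"])
c=camera("scene");cv2.imwrite("pics/s2.png",cv2.resize(c["image"][120:280,250:450],None,fx=4,fy=3.7))
```

```text
carry 11.55 58.86031923269366 64.9688622832764 [ 0.4 -0.6 -2.5]
over 12.3583 58.956192669629615 64.94124859222211 [ 0.1 -1.1 -2.6]
pre 13.2667 58.87565707688951 64.91678744670935 [ 0.3 -0.5 -2.1]
lvl 14.0917 58.84694252190711 64.86161256674677 [-0.5 -0.  -2.6]
18.125 58.72604645482536 [-0.1 -1.  -1.1]
```

View pics/s2.png

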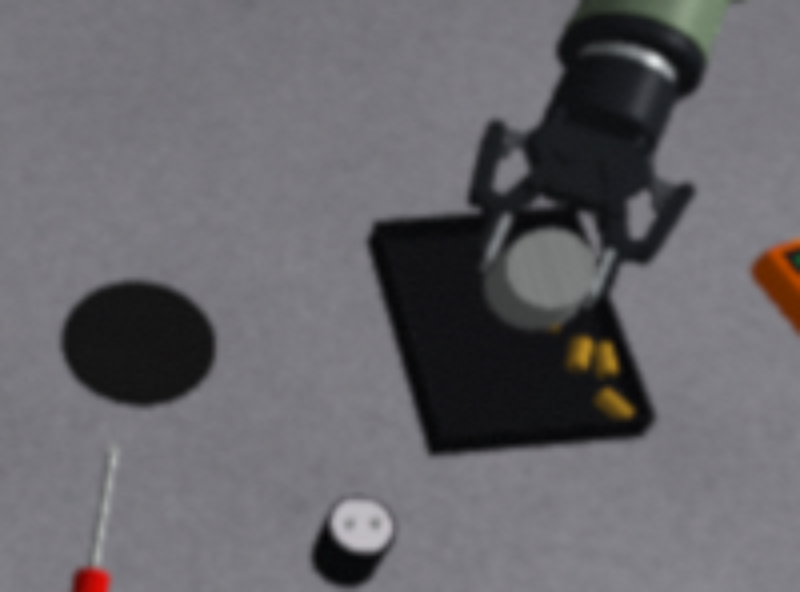

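Three spacers lie in the tray at (580,353), (607,358) and (615,403), and a fourth shows just under the cup at (555,326). Going back upright to hover over the pad and re-measuring the cup in the hand.

Run:
```python
from plan import *
from scipy.optimize import least_squares
np.set_printoptions(precision=2,suppress=True)
d=pickle.load(open("plan.pkl","rb"));PL=dict(d["PL"])
for k in("back","up","hover"):
    for q in PL[k]: goto_joints(list(q))
wait(.3);s=read_state();print(s["time"],s["finger_gap"],s["ft_force"])
c=camera("wrist");W=pts(c)
sc=camera("scene");X=pts(sc);hsv=cv2.cvtColor(sc["image"],cv2.COLOR_BGR2HSV)
m=cv2.inRange(hsv,(15,120,90),(32,255,255));m[:, :335]=0;m[:,420:]=0
n,l,st,ce=cv2.connectedComponentsWithStats(m)
for i in range(1,n):
    if st[i,4]>4:print("brass",st[i,4],ce[i],np.nanmedian(X[l==i],0))
# cup fit in world, foot found from lower extent of wall
q=W[135:280,215:290].reshape(-1,3);q=q[~np.isnan(q).any(1)]
t0=PL["hover"][-1];p,M=fk(t0,P);b0=PAD+[0,0,70]
def res(x):
    a=np.array([x[2],x[3],1]);a/=np.linalg.norm(a);e=q-[x[0],x[1],b0[2]];t=e@a
    return np.linalg.norm(e-t[:,None]*a,axis=1)-26-5*t/88
r=least_squares(lambda x:np.r_[res(x),0],[b0[0],b0[1],0,0],loss="soft_l1",f_scale=2);print("cup at",r.x,"axis deg",np.degrees(np.arctan(r.x[2:])),np.median(abs(res(r.x))))
# lowest wall points near the middle column
for col in(245,253,261):
    z=W[60:200,col];ok=np.hypot(z[:,0]-b0[0],z[:,1]-b0[1])<40;print("foot z",np.nanmin(z[ok][:,2]) if ok.any() else None,60+np.argmax(ok))
cv2.imwrite("pics/s3.png",np.hstack([cv2.resize(c["image"],(400,300)),cv2.resize(sc["image"][160:256,258:418],(400,300))]))
```

```text
22.1833 58.61418440368976 [ 0.18 -0.1  -1.63]
brass 101 [397.79   1.86] [-454.59  523.48   -4.77]
brass 37 [385.76 205.22] [540.41 315.97  16.65]
brass 69 [398.16 215.42] [571.5  347.1   16.65]
brass 32 [403.56 228.5 ] [613.46 352.13  16.93]
cup at [557.72  31.29   0.    -0.01] axis deg [ 0.08 -0.71] 0.3842260791337879
foot z 74.62954289684424 99
foot z 74.83194885605062 99
foot z 74.3668424661608 99
```

View pics/s3.png

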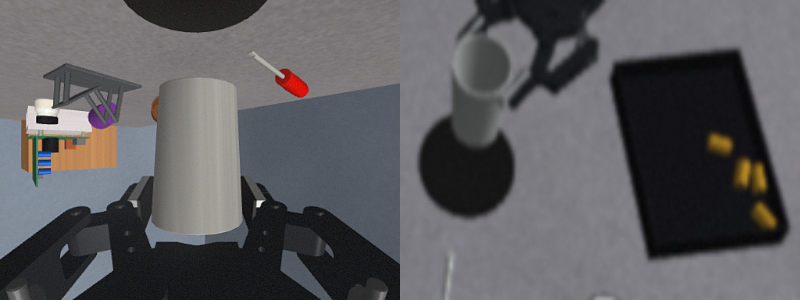

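All four spacers are in the tray, and the farthest is at about (74, 58) mm in the tray frame. The cup is empty, vertical within 1°, and within 3 mm of the pad centre. Lowering with a guard.

Run:
```python
from plan import *
np.set_printoptions(precision=2,suppress=True)
s=read_state();p=np.array(s["eef_pos"]);T=np.array(s["tool_rot"])
p[:2]+=[0,-2]
movel(list(p-[0,0,60]),None,60)
hit=movel(list(p-[0,0,78]),None,12,guard=4);s=read_state();print(hit,s["time"],p[2]-s["eef_pos"][2],s["ft_force"])
if hit:
    open_gripper();wait(.3)
    e=np.array(read_state()["eef_pos"]);movel(list(e-T[:,2]*110),None,80);wait(.3)
    s=read_state();print(s["time"],s["finger_gap"],s["ft_force"])
    c=camera("wrist");sc=camera("scene")
    cv2.imwrite("pics/s4.png",np.hstack([cv2.resize(c["image"],(400,300)),cv2.resize(sc["image"][160:256,258:418],(400,300))]))
```

```text
True 24.3167 69.7081409921525 [-1.69  2.17  5.26]
26.8333 85.06308230468576 [-0.86  0.   -0.9 ]
```

View pics/s4.png

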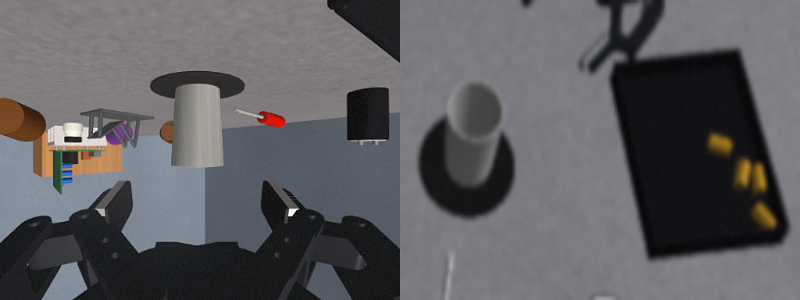

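The cup stands upright in the middle of the pad, clear of the fingers, and all four spacers are in the tray. Handing in.

```bash
python3 -c "
from workcell import *
print(finish_job())"
```

```text
the job is handed in; nothing more can be done
None
```

I handed the job in at about 27 s of the 64 s allowed: the last pictures show all four spacers in the tray and the empty beaker upright near the middle of the pad, clear of the fingers, with no sign that the arm touched the capacitor, spool, screwdriver or jar (the hand-in returned no verdict).

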